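# Set the sheet tester's dial to the red line and start it

## Task

On the white sheet tester, gently push the metal peg on the black dial round with a fingertip, without pinching the peg or forcing it, until the dial's yellow index mark lines up with the red line on the scale, and let go of it. Then press the green start button fully down with a fingertip and release it; do not press it before the dial is set, and never press the orange button. Leave the brass weight, cardboard tube, steel block, paper roll and calculator around the tester where they stand.

Things in the scene. Friction and masses are not known exactly. Their poses are not given: they have to be found in the camera images.
- tester: White console fixed on the bench, 250 x 400 x 60 mm (its own x, y, z); origin under its centre, flat deck 60 mm above the bench. The dial's centre lies at its (0, +80) mm, the two buttons at y = -90 mm. A grey display box, 30 x 110 mm and 26 mm above the deck, lies at its far edge at (105, -100) mm.
- scale_plate: White round scale plate fixed on the tester's deck, 180 mm across and 22 mm thick, black lines every 10 degrees and one red line; origin at the centre of its underside, on the dial's axis (vertical). Its own +x points at the red line, in any direction of the deck.
- dial (a joint): Black dial, 140 mm across and 6 mm thick, lying on the scale plate (flat top 88 mm above the bench), turning about the vertical axis. Value in rad, the angle of the yellow index mark from the red line, counter-clockwise seen from above; 0 or any full turn (+-6.283) is lined up; stops at +-6.9, starts between 0.8 and 5.4 and may be turned either way. It stays where it is left: friction, about 0.07 N m (1.5 N at the peg), no spring.
- index_mark (a point): Outer end, on the rim of the dial's top 70 mm from the axis, of the yellow index mark, a radial line 50 mm long and 5 mm wide that runs in past the peg almost to the silver hub.
- target_line (a point): Inner end, 70 mm from the dial's axis, of the red target line, a radial line 19 mm long and 6 mm wide on the scale plate. The index mark is lined up when this point and index_mark meet, seen from above.
- peg_top (a point): Top centre of the upright aluminium peg on the dial, 12 mm across and 26 mm high above the dial's top, 50 mm from the axis, on the same radius as the yellow index mark; its top is 114 mm above the bench. Push it sideways along its circle.
- start (a joint): Green start button: travel in m, 0 released, 0.006 fully down; springs back; about 5 N at full travel. Either this or the orange button is the one nearer the robot.
- start_top (a point): Centre of the top of the green start button, 32 mm across, 82 mm above the bench when released, in a black housing 48 mm across and 12 mm high above the deck.
- reset_key (a joint): Orange button, the same make, 100 mm from the green one on the deck: not to be pressed. Travel in m, 0 released.
- reset_key_top (a point): Centre of the top of the orange button, 32 mm across, 82 mm above the bench when released.
- weight: Loose brass weight, 26 mm across, 40 mm high, standing on the tester's deck beside the buttons; origin at its underside's centre.
- core: Loose cardboard tube, 44 mm across, 95 mm high, standing on the bench beside the tester's dial end; origin at its underside's centre.
- roll_a: Loose white paper roll, 110 mm across, 100 mm high, on the bench to the robot's left of the tester; origin at its underside's centre. (A second one farther off does not matter.)
- block: Loose steel gauge block, 40 x 22 x 20 mm, lying on the bench beside the tester's button end; origin under its centre.
- calculator: Loose black calculator, 160 x 82 x 15 mm, lying on the bench to the right; origin under its centre.

How it is judged:
On the way, in this order (a step that is already met when the one before it is completed fails the run):
1. the index mark is within 4 mm of the red line, the dial at rest and let go (horizontal distance between index_mark and target_line below 0.004 m and contact force between the fingers and scale_plate below 0.2 N and velocity of joint dial between -0.05 and 0.05 rad/s), for 0.2 s.
2. the green start button is pressed fully down (5 of 6 mm) (value of joint start above 0.005 m), for 0.05 s.
At the end, for the whole second after the job is handed in: The yellow index mark stands within 4 mm of the red line (at the dial's rim), the dial at rest; the green button has been pressed and is up again; the weight, tube, steel block, roll and calculator are each within 15 mm of where they began (horizontal distance between index_mark and target_line below 0.004 m and velocity of joint dial between -0.05 and 0.05 rad/s and value of joint each of start, reset_key below 0.001 m and distance of each of weight, core, block, roll_a, calculator from where it was at the start of the episode below 0.015 m); the robot touches nothing.
It fails at once if the green button pressed (over 3 mm) while the index mark is not on the red line (value of joint start above 0.003 m and horizontal distance between index_mark and target_line above 0.004 m).
It fails at once if the orange button pressed (over 3 mm) (value of joint reset_key above 0.003 m).
It fails at once if the dial or its peg forced or pinched (over 25 N) (contact force between the fingers and scale_plate above 25 N).
It fails at once if a bystander lifted, carried or pushed away (over 15 mm) (distance of any of weight, core, block, roll_a, calculator from where it was at the start of the episode above 0.015 m).
It also fails if it takes over 56 s, if anything falls off the work surface, if the arm or the gripper's body presses on something with over 40 N, if the wrist force passes 120 N, or if a joint passes its speed limit or range.

## Robot

A 6-joint arm with a two-finger parallel gripper is mounted at the origin on the work surface. World frame = base frame: x ahead of the robot, y to its left, z up, the work surface at z = 0. Lengths are in m, angles in rad, forces in N, time in s.
With the tool pointing down it reaches from about 0.225 to 0.875 m from the base axis. Payload 3.4 kg.
Tool frame: the origin (TCP) lies at the very end of the fingers, on their centre line; the grasp point (between the pads) lies 19 mm behind it (grasp_offset is the distance from the TCP to the grasp point, in m); x points along the fingers, y is the direction in which the jaws open and shut, and the axes are right-handed (so a half turn about x gives the same grasp; the last joint's range is limited). The gripper opens to 85 mm and grips with 20 to 120 N. Pads are 22 mm wide; open, the fingers measure 114 mm over their backs; the gripper's body (76 mm by 85 mm) begins 54 mm behind the grasp point. The pads swing forward as they close: fully open they stand 13 mm farther back than shut.
Start: joints at [-1.29, 0.276, 1.505, -0, 1.361, -0.121], TCP at [0.225, -0.529, 0.231] pointing down, gripper open.
Joint ranges: [-2.89, 2.89], [-0.75, 2.08], [0.22, 2.7], [-1.18, 4.32], [0.11, 2.71], [-2.7, 2.7]. Speed limits (rad/s): [2.57, 2.57, 3.14, 3.14, 3.14, 3.14].

## Interface

Orientations are given as a rotation vector (axis times angle).
In Python, from plant import * gives the robot as it stands.
- The arm moves only by the tool carry_out, never from a script. Its argument "deltas" is one flat list of numbers, 7 for each row, row after row: the finger opening in mm, from 0 to 85.4, then the shift along the world's x, y, z in mm, then the turn, a rotation vector about the world's x, y, z in rad. In form: [jaw, dx, dy, dz, wx, wy, wz, jaw, dx, dy, dz, wx, wy, wz, ...]. A call has exactly 8 rows; each row shifts and turns the commanded pose from where the row before left it; what a row does not reach is not made up. A row lasts 1/8 s, in which the tool goes at most 62.5 mm and 10.7 degrees, less where a joint would pass 70% of its speed; a pose out of reach is approached as far as the arm can. A call is refused whole if a number of a shift passes 62.5 or a number of a turn 0.188, either way. A call with a gripper value outside its range is refused whole. The fingers move at their own pace and stop on an object; "newtons" is the grip in N (left out, the last holds). Time passes only in rows, so rows that do not move let the fingers close, or fill a call up. It gives the time, the measured TCP pose, the force and the opening at its end, in the units of the state.
- state(): the state, without advancing time (a new reading comes with each control period).
- capture(name): name is "scene" or "top" or "wrist"; returns a dict with "image" (480x640x3 uint8, red, green, blue), "z_map" (480x640 float32, m along the optical axis (not along the pixel's ray), 0 where there is no reading), "fx", "fy", "cx", "cy" (pixels), "world_from_camera" (4x4, takes a point from camera to world coordinates); the wrist camera has in their place "T_tool_cam" (4x4, takes a point from camera to tool coordinates, whose origin is the TCP and whose axes are the tool frame's). Camera axes: x right, y down, z forward; pixel columns grow to the right and rows downward; lengths in m; the calibration is good to about 2 mm. The wrist camera is an equidistant fisheye: a pixel r from the principal point sees the ray r / f radians off the axis. A picture is of the moment at which its call begins: read the wrist's pose just before it.
- job_done(): hands the job in, once; it reports no verdict.
The state is a dict: "clock": time; "qpos": joint angles; "joint_vel": joint speeds; "tau": joint torques, N m; "eef_pos": TCP position; "eef_rot": TCP orientation; "contact_force": force on the tool from outside, world axes, zero at the start; "torque": the same for the moment, N m; "opening": opening from 0.0 (shut) to 1.0 (fully open).
Only numpy, scipy, OpenCV 4.12 (cv2) and the standard library are available. Lean on these libraries where they do the work, as an engineer would, in place of code of your own. Each camera call takes 0.05 s, during which the arm holds its last target.

## Working session

There is one attempt and no reset: what is moved stays moved. The work goes in short steps, Python scripts to look and compute and a tool call to move; the robot and the scene stay as the last step left them, time stands still between calls to the robot, and variables do not carry over. Pictures are saved under pics/ and viewed, and the job is handed in when it is done.

Besides the shell and the picture viewer there is one more tool, called after ">>>" as name(argument=value, ...) on one line, values as JSON. carry_out: Moves the arm, as the interface text tells. Its arguments: {"type":"object","properties":{"deltas":{"type":"array","items":{"type":"number"}},"newtons":{"type":"number"}},"required":["deltas"]}

```bash
mkdir -p pics; ls; python3 - <<'E'
from plant import *
import cv2,numpy as np,pickle
print(state())
d={}
for n in("scene","top"):
    c=capture(n);d[n]=c
    cv2.imwrite(f"pics/{n}0.png",c["image"][:,:,::-1])
    print(n,c["fx"],c["fy"],c["cx"],c["cy"],np.round(c["world_from_camera"],3))
pickle.dump(d,open("c0.pkl","wb"))
E
```

```text
pics
{'clock': 0.0, 'qpos': array([-1.29001032e+00,  2.76612249e-01,  1.50614239e+00,  3.44114487e-05,
        1.36068994e+00, -1.21030968e-01]), 'joint_vel': array([-3.80596952e-04, -4.24002170e-05,  3.82733632e-04,  1.96728737e-03,
       -6.40666959e-04,  3.50969357e-04]), 'tau': array([-9.16288154e-04, -4.16783845e+01, -2.45808131e+01, -1.68753236e-04,
        1.11560914e-02,  4.72215078e-06]), 'eef_pos': array([ 0.22472046, -0.52869679,  0.23042618]), 'eef_rot': array([ 2.00119922,  0.40946043, -2.00143252]), 'contact_force': array([-0.61462433, -0.29247409,  0.6698039 ]), 'torque': array([-0.01011086,  0.00235259,  0.04033662]), 'opening': 0.9975722186574384}
scene 508.76502039425014 508.76502039425014 324.8520886411357 244.98217921850477 [[-0.862  0.297 -0.411  1.147]
 [ 0.507  0.536 -0.675  0.957]
 [ 0.02  -0.79  -0.612  0.984]
 [ 0.     0.     0.     1.   ]]
top 573.8059832268383 573.8059832268383 320.9340797481504 244.60254907262575 [[ 0.014 -0.995  0.103  0.406]
 [-1.    -0.012  0.023 -0.022]
 [-0.022 -0.103 -0.994  1.562]
 [ 0.     0.     0.     1.   ]]
```

View pics/scene0.png

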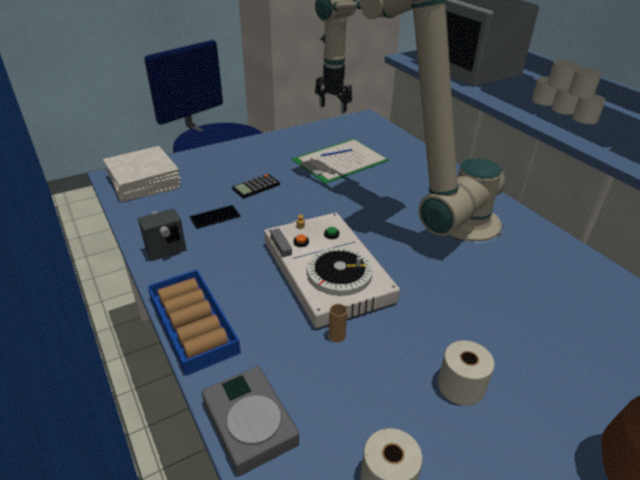

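View pics/top0.png

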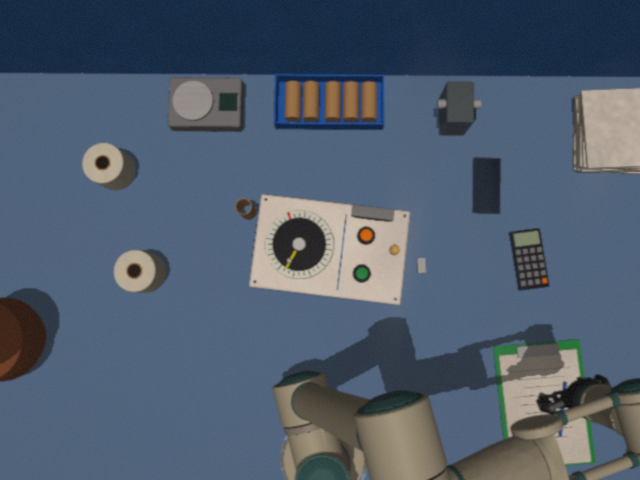

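The top view shows the dial at about (299,244), the red line at about (290,215), the yellow mark towards (287,268), green at (362,273), orange at (366,236) and the weight at (395,250). Next I measure these.

```bash
cat > h.py <<'E'
import numpy as np,cv2,pickle
def ray(c,u,v,z):
    T=c["world_from_camera"];d=T[:3,:3]@np.array([(u-c["cx"])/c["fx"],(v-c["cy"])/c["fy"],1]);o=T[:3,3]
    return o+d*(z-o[2])/d[2]
def masks(c,roi):
    im=c["image"];h=cv2.cvtColor(im,cv2.COLOR_RGB2HSV);H,S,V=[h[...,i].astype(int) for i in range(3)]
    R=np.zeros(H.shape,bool);x0,y0,x1,y1=roi;R[y0:y1,x0:x1]=1
    return {"red":R&((H<6)|(H>172))&(S>110)&(V>60),"orange":R&(H>=6)&(H<14)&(S>170)&(V>120),
     "yellow":R&(H>=20)&(H<36)&(S>130)&(V>70),"green":R&(H>45)&(H<85)&(S>120),"black":R&(V<50)}
E
python3 - <<'E'
from h import *
d=pickle.load(open("c0.pkl","rb"))
for n,roi in(("top",(245,190,415,310)),("scene",(255,205,400,330))):
    c=d[n];x0,y0,x1,y1=roi
    m=masks(c,roi)
    for k,z in(("red",.082),("orange",.082),("yellow",.088),("green",.082),("black",.088)):
        nn,l,s,ce=cv2.connectedComponentsWithStats(m[k].astype(np.uint8))
        for i in range(1,nn):
            if s[i,4]>=4: print(n,k,s[i],np.round(ce[i],1),np.round(ray(c,*ce[i],z),4))
    cv2.imwrite(f"pics/{n}crop.png",cv2.resize(c["image"][y0:y1,x0:x1,::-1],None,fx=4,fy=4,interpolation=cv2.INTER_CUBIC))
E
```

```text
top red [287 212   4   8  14] [288.7 215.5] [0.6342 0.098  0.082 ]
top orange [360 229  13  12  81] [366.  234.4] [ 0.5869 -0.1038  0.082 ]
top yellow [290 250   7  10  38] [293.1 254.2] [0.5324 0.0843 0.088 ]
top yellow [286 263   4   5  17] [287.4 264.9] [0.5045 0.0983 0.088 ]
top green [355 267  13  13 121] [361.5 272.7] [ 0.4874 -0.0927  0.082 ]
top black [ 274  219   51   51 1730] [299.3 243. ] [0.5617 0.0687 0.088 ]
top black [361 241   4   2   5] [362.4 241.6] [ 0.5673 -0.0943  0.088 ]
top black [355 267   3   4   4] [355.8 268.5] [ 0.4976 -0.0777  0.088 ]
top black [355 276   6   5   7] [357.1 278.4] [ 0.4722 -0.0815  0.088 ]
scene red [319 280   5   5   9] [321. 282.] [0.6314 0.0953 0.082 ]
scene orange [296 235  10   6  45] [300.9 237.8] [ 0.5855 -0.1016  0.082 ]
scene yellow [298 222   6   6  11] [300.6 224.4] [ 0.5578 -0.1545  0.088 ]
scene yellow [347 264   9   3  27] [351. 265.] [0.5281 0.0811 0.088 ]
scene yellow [361 264   4   3  11] [362.4 265.1] [0.501  0.0966 0.088 ]
scene green [326 228  12   8  66] [331.4 231.3] [ 0.49  -0.086  0.082]
scene black [325 231  14   7  60] [331.  234.8] [ 0.5044 -0.0646  0.088 ]
scene black [273 239  11  15  22] [278.2 246.7] [ 0.6661 -0.0886  0.088 ]
scene black [294 239  14   7  46] [300.9 243.1] [ 0.6013 -0.0722  0.088 ]
scene black [ 316  251   49   32 1028] [338.  267.5] [0.5648 0.0727 0.088 ]
scene black [285 252   5   3   8] [287.5 252.9] [ 0.6557 -0.0507  0.088 ]
scene black [361 260   2   3   4] [361.2 261.2] [0.4945 0.0814 0.088 ]
scene black [370 306   5   6   9] [372. 309.] [0.5746 0.2493 0.088 ]
scene black [351 311   6   7  13] [352.8 315.1] [0.6276 0.2434 0.088 ]
scene black [364 311   3   3   5] [365.  312.2] [0.596 0.25  0.088]
scene black [358 314   3   2   5] [358.8 314.4] [0.6135 0.2488 0.088 ]
```

View pics/topcrop.png

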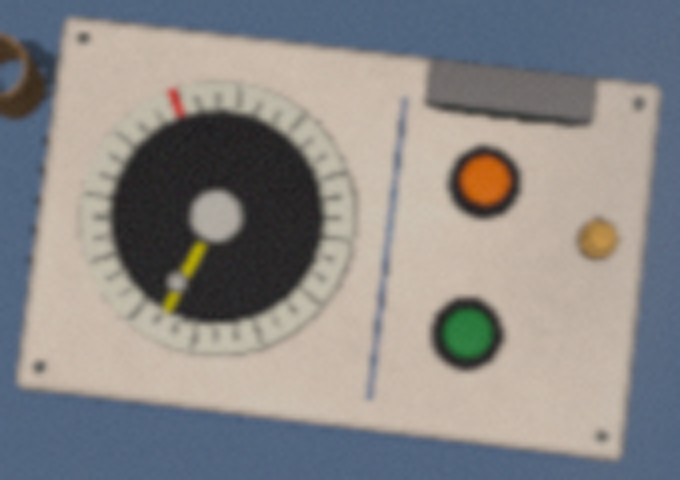

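View pics/scenecrop.png

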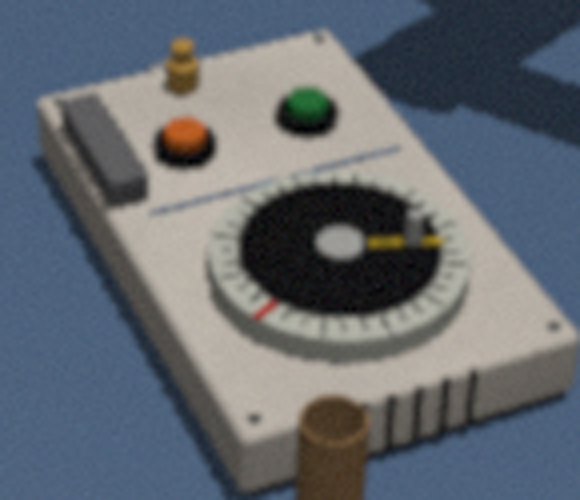

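```bash
python3 - <<'E'
from plant import *
import cv2,numpy as np
from scipy.spatial.transform import Rotation as Ro
s=state();print(np.round(Ro.from_rotvec(s['eef_rot']).as_matrix(),3))
c=capture("wrist");print(c["fx"],c["cx"],c["cy"],np.round(c["T_tool_cam"],3))
cv2.imwrite("pics/w0.png",c["image"][:,:,::-1])
E
```

```text
[[-0.     0.391 -0.92 ]
 [ 0.002 -0.92  -0.391]
 [-1.    -0.002 -0.   ]]
371.64829954431775 318.3926799529464 242.49741135378278 [[ 0.    -0.291  0.957 -0.142]
 [ 1.    -0.    -0.     0.   ]
 [ 0.     0.957  0.291 -0.074]
 [ 0.     0.     0.     1.   ]]
```

View pics/w0.png

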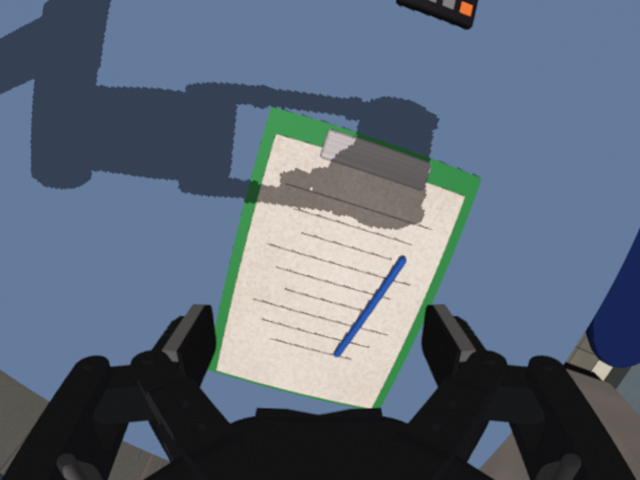

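>>> carry_out(deltas=[0,17,37,0,0,0,0.14,0,17,37,0,0,0,0.14,0,17,37,0,0,0,0.14,0,17,37,0,0,0,0.14,0,17,37,0,0,0,0.14,0,17,37,0,0,0,0.14,0,17,37,0,0,0,0.14,0,17,37,0,0,0,0.14], newtons=20)

```text
clock: 1.15
eef_pos: [0.3611, -0.2319, 0.2312]
eef_rot: [1.242, 1.188, -1.242]
contact_force: [-0.2, -0.2, 0.2]
opening: 0.001
```

>>> carry_out(deltas=[0,17,37,0,0,0,0.14,0,17,37,0,0,0,0.14,0,17,37,0,0,0,0.14,0,17,37,0,0,0,0.14,0,17,37,0,0,0,0.14,0,17,37,0,0,0,0.14,0,17,37,0,0,0,0.14,0,17,37,0,0,0,0.14])

```text
clock: 2.15
eef_pos: [0.4971, 0.0641, 0.2311]
eef_rot: [0.388, 1.536, -0.388]
contact_force: [0.2, -0.4, 0.4]
opening: 0.001
```

```bash
cat > w.py <<'E'
from plant import *
from h import *
import sys
from scipy.spatial.transform import Rotation as Ro
s=state();c=capture("wrist")
Tt=np.eye(4);Tt[:3,:3]=Ro.from_rotvec(s['eef_rot']).as_matrix();Tt[:3,3]=s['eef_pos']
c["world_from_camera"]=Tt@c["T_tool_cam"]
c["tool"]=Tt
print("t",s["clock"],"pos",np.round(s["eef_pos"],4),"ydir",np.round(np.degrees(np.arctan2(Tt[1,1],Tt[0,1])),1),"xax",np.round(Tt[:3,0],3),"F",np.round(s["contact_force"],2),"op",s["opening"],"q",np.round(s["qpos"],2))
n=sys.argv[1]
pickle.dump(c,open(n+".pkl","wb"))
cv2.imwrite(f"pics/{n}.png",c["image"][:,:,::-1])
def wray(c,u,v,z):
    dx,dy=u-c["cx"],v-c["cy"];r=np.hypot(dx,dy);t=r/c["fx"]
    d=np.array([np.sin(t)*dx/max(r,1e-9),np.sin(t)*dy/max(r,1e-9),np.cos(t)])
    T=c["world_from_camera"];d=T[:3,:3]@d;o=T[:3,3];return o+d*(z-o[2])/d[2]
m=masks(c,(0,0,640,480))
for k,z in(("red",.082),("orange",.082),("yellow",.088),("green",.082)):
    nn,l,st,ce=cv2.connectedComponentsWithStats(m[k].astype(np.uint8))
    for i in range(1,nn):
        if st[i,4]>=30:
            ys,xs=np.nonzero(l==i);P=np.array([wray(c,x,y,z)[:2] for x,y in zip(xs,ys)])
            mu=P.mean(0);w,V=np.linalg.eigh(np.cov((P-mu).T));pr=(P-mu)@V[:,1];
            print(k,st[i],np.round(ce[i]),"mean",np.round(mu,4),"ends",np.round(mu+V[:,1]*pr.min(),4),np.round(mu+V[:,1]*pr.max(),4),"len/wid",np.round(np.ptp(pr),3),np.round(np.sqrt(12*w[0]),4))
E
python3 w.py w1
```

```text
t 2.15 pos [0.4971 0.0641 0.2311] ydir 61.6 xax [-0. -0. -1.] F [ 0.17 -0.44  0.35] op 0.0014863249699017642 q [-0.01  0.16  1.66 -0.    1.32 -1.09]
red [414 327  16  14  95] [421. 334.] mean [0.6339 0.0993] ends [0.6426 0.1026] [0.6253 0.0961] len/wid 0.018 0.0056
yellow [357 203   9  20 160] [361. 213.] mean [0.5027 0.0994] ends [0.5093 0.0959] [0.4957 0.103 ] len/wid 0.015 0.0065
yellow [357 242   9  23 162] [361. 253.] mean [0.5326 0.0841] ends [0.5413 0.0802] [0.5237 0.0881] len/wid 0.019 0.0062
green [149 275  34  34 864] [166. 292.] mean [ 0.4847 -0.088 ] ends [ 0.489  -0.1047] [ 0.4804 -0.0714] len/wid 0.034 0.0277
```

View pics/w1.png

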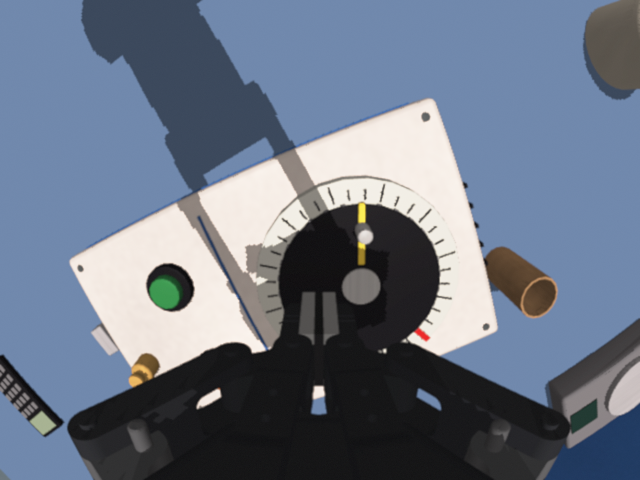

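>>> carry_out(deltas=[0,3,2,-30,0,0,0,0,3,2,-30,0,0,0,0,0,0,-30,0,0,0,0,0,0,-30,0,0,0,0,0,0,-13,0,0,0,0,0,0,0,0,0,0,0,0,0,0,0,0,0,0,0,0,0,0,0,0])

```text
clock: 3.2
eef_pos: [0.5037, 0.0667, 0.0994]
eef_rot: [0.392, 1.533, -0.391]
contact_force: [0.7, -0.9, 0.4]
opening: -0.002
```

```bash
python3 w.py w2
```

```text
t 3.2 pos [0.5037 0.0667 0.0994] ydir 61.4 xax [ 0.002  0.    -1.   ] F [ 0.65 -0.92  0.39] op -0.0018798663949020746 q [-0.01  0.29  1.85  0.    1.   -1.08]
yellow [375 246  15  37 481] [382. 264.] mean [0.5021 0.0997] ends [0.5099 0.0959] [0.4943 0.1035] len/wid 0.017 0.0061
yellow [373 317  13  32 281] [379. 336.] mean [0.535  0.0828] ends [0.542  0.0801] [0.525  0.0866] len/wid 0.018 0.0055
green [  67  344   45   46 1495] [ 89. 367.] mean [ 0.4839 -0.0841] ends [ 0.4885 -0.1035] [ 0.4796 -0.0661] len/wid 0.038 0.0272
```

View pics/w2.png

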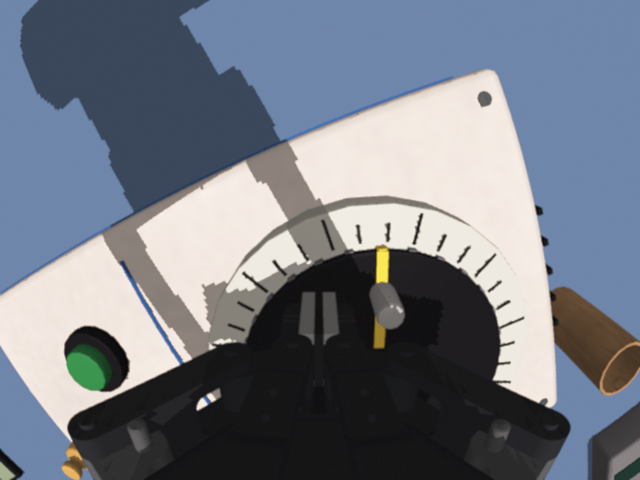

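```bash
python3 - <<'E'
import numpy as np
a=np.radians(np.arange(170,49,-5));P=51*np.c_[np.cos(a),np.sin(a)]
print(np.round(np.diff(P,axis=0),1).tolist())
E
```

```text
[[1.0, 4.3], [1.3, 4.2], [1.7, 4.1], [2.1, 3.9], [2.4, 3.8], [2.7, 3.5], [3.0, 3.3], [3.3, 3.0], [3.5, 2.7], [3.8, 2.4], [3.9, 2.1], [4.1, 1.7], [4.2, 1.3], [4.3, 1.0], [4.4, 0.6], [4.4, 0.2], [4.4, -0.2], [4.4, -0.6], [4.3, -1.0], [4.2, -1.3], [4.1, -1.7], [3.9, -2.1], [3.8, -2.4], [3.5, -2.7]]
```

>>> carry_out(deltas=[0,1.5,3,-1,0,0,0,0,2,3.5,0,0,0,0,0,2,3.5,0,0,0,0,0,1.5,3,0,0,0,0,0,0,0,0,0,0,0,0,0.9,4.4,0,0,0,-0.087,0,1.4,4.2,0,0,0,-0.087,0,0,0,0,0,0,0])

```text
clock: 4.25
eef_pos: [0.5124, 0.0885, 0.0972]
eef_rot: [0.527, 1.506, -0.526]
contact_force: [-1.0, -0.0, -0.6]
opening: 0.001
```

```bash
python3 w.py w3
```

```text
t 4.25 pos [0.5124 0.0885 0.0972] ydir 51.5 xax [ 0.  0. -1.] F [-0.98 -0.03 -0.65] op 0.0008081160801924542 q [ 0.04  0.31  1.82  0.    1.01 -0.86]
yellow [358 250  17  37 477] [366. 268.] mean [0.5125 0.1149] ends [0.519 0.109] [0.5063 0.1205] len/wid 0.017 0.006
green [ 69 383  38  31 723] [ 85. 397.] mean [ 0.4791 -0.081 ] ends [ 0.4773 -0.1029] [ 0.4805 -0.0637] len/wid 0.039 0.0166
```

View pics/w3.png

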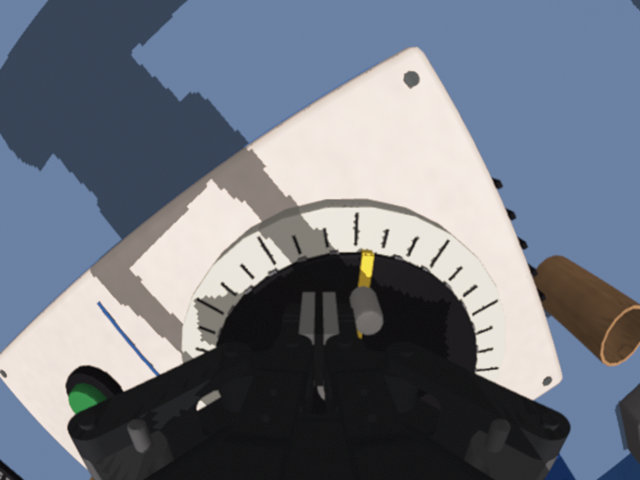

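Contact is made and the dial turns: the index is now at about 137° and the force is about 1 N. I continue along the arc.

>>> carry_out(deltas=[0,1.7,4.1,0,0,0,-0.087,0,2.1,3.9,0,0,0,-0.087,0,2.4,3.8,0,0,0,-0.087,0,2.7,3.5,0,0,0,-0.087,0,3.0,3.3,0,0,0,-0.087,0,3.3,3.0,0,0,0,-0.087,0,3.5,2.7,0,0,0,-0.087,0,3.8,2.4,0,0,0,-0.087])

```text
clock: 5.3
eef_pos: [0.5341, 0.1146, 0.0972]
eef_rot: [1.06, 1.297, -1.062]
contact_force: [-0.2, -1.3, 1.0]
opening: -0.0
```

```bash
python3 w.py w4
```

```text
t 5.3 pos [0.5341 0.1146 0.0972] ydir 11.4 xax [-0.001 -0.001 -1.   ] F [-0.21 -1.26  0.96] op -0.0004038172607657789 q [ 0.08  0.34  1.77 -0.    1.03 -0.11]
red [476 342  32  16 273] [492. 349.] mean [0.6338 0.0992] ends [0.6428 0.1027] [0.6249 0.0957] len/wid 0.019 0.0061
yellow [357 251  17  37 460] [365. 269.] mean [0.5511 0.1342] ends [0.5523 0.1256] [0.55   0.1425] len/wid 0.017 0.0056
```

View pics/w4.png

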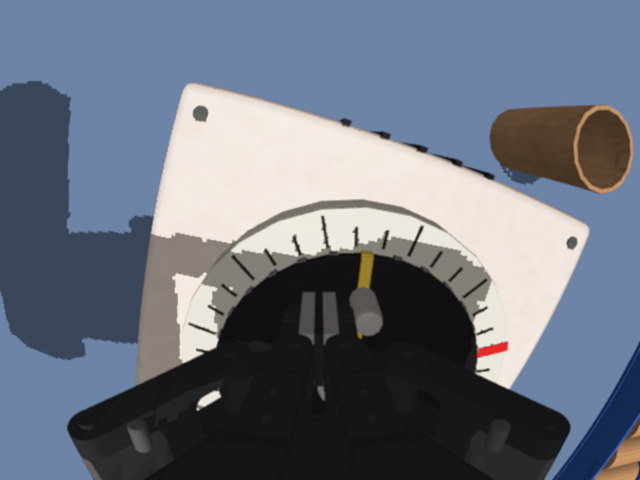

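>>> carry_out(deltas=[0,3.9,2.1,0,0,0,-0.087,0,4.1,1.7,0,0,0,-0.087,0,4.2,1.3,0,0,0,-0.087,0,4.3,1.0,0,0,0,-0.087,0,4.4,0.6,0,0,0,-0.087,0,4.4,0.2,0,0,0,-0.087,0,4.4,-0.2,0,0,0,-0.087,0,4.4,-0.6,0,0,0,-0.087])

```text
clock: 6.35
eef_pos: [0.5678, 0.1211, 0.097]
eef_rot: [1.563, 0.934, -1.566]
contact_force: [-2.4, -0.2, -0.0]
opening: -0.003
```

>>> carry_out(deltas=[0,4.3,-1.0,0,0,0,-0.087,0,4.2,-1.3,0,0,0,-0.087,0,4.1,-1.7,0,0,0,-0.087,0,3.9,-2.1,0,0,0,-0.087,0,3.8,-2.4,0,0,0,-0.087,0,0,0,0,0,0,0,0,0,0,0,0,0,0,0,0,0,0,0,0,0])

```text
clock: 7.35
eef_pos: [0.5891, 0.1128, 0.0974]
eef_rot: [1.853, 0.616, -1.852]
contact_force: [-0.0, 0.5, -0.1]
opening: 0.001
```

```bash
python3 w.py w5
```

```text
t 7.35 pos [0.5891 0.1128 0.0974] ydir -53.2 xax [ 0.  0. -1.] F [-0.04  0.5  -0.09] op 0.0014578378439205058 q [0.07 0.41 1.65 0.   1.08 1.  ]
red [390 218  25  42 526] [402. 239.] mean [0.634  0.0994] ends [0.6429 0.1027] [0.625 0.096] len/wid 0.019 0.006
yellow [358 255  16  37 453] [366. 273.] mean [0.6127 0.1044] ends [0.6198 0.109 ] [0.6054 0.0996] len/wid 0.017 0.0056
```

View pics/w5.png

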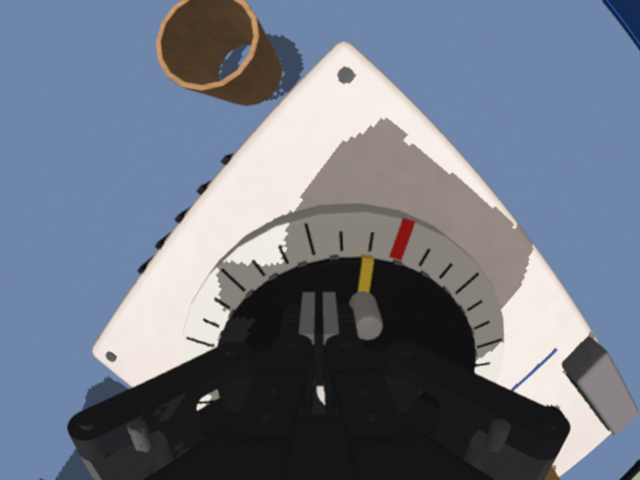

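>>> carry_out(deltas=[0,1.8,-1.3,0,0,0,-0.044,0,1.7,-1.4,0,0,0,-0.044,0,1.7,-1.5,0,0,0,-0.044,0,1.6,-1.5,0,0,0,-0.044,0,0,0,0,0,0,0,0,0,0,0,0,0,0,0,0,0,0,0,0,0,0,0,0,0,0,0,0])

```text
clock: 8.4
eef_pos: [0.5958, 0.1071, 0.0973]
eef_rot: [1.963, 0.465, -1.963]
contact_force: [-0.8, 0.7, -0.6]
opening: 0.001
```

```bash
python3 w.py w6
```

```text
t 8.4 pos [0.5958 0.1071 0.0973] ydir -63.4 xax [ 0.  0. -1.] F [-0.83  0.72 -0.58] op 0.0010096342233527258 q [0.06 0.42 1.64 0.   1.09 1.17]
red [364 212  19  42 546] [373. 233.] mean [0.6341 0.0994] ends [0.6429 0.1027] [0.625 0.096] len/wid 0.019 0.0059
orange [559 397  29  30 530] [574. 410.] mean [ 0.59   -0.0986] ends [ 0.5851 -0.1145] [ 0.5946 -0.0836] len/wid 0.032 0.0191
yellow [357 255  17  37 458] [365. 273.] mean [0.6175 0.0948] ends [0.6254 0.0982] [0.6094 0.0914] len/wid 0.017 0.0057
```

>>> carry_out(deltas=[0,0.6,-0.6,0,0,0,-0.015,0,0.5,-0.6,0,0,0,-0.015,0,0,0,0,0,0,0,0,0,0,0,0,0,0,0,0,0,0,0,0,0,0,0,0,0,0,0,0,0,0,0,0,0,0,0,0,0,0,0,0,0,0])

```text
clock: 9.45
eef_pos: [0.597, 0.1057, 0.0973]
eef_rot: [1.981, 0.437, -1.981]
contact_force: [0.7, -0.4, 0.0]
opening: 0.001
```

```bash
python3 w.py w7
```

```text
t 9.45 pos [0.597  0.1057 0.0973] ydir -65.1 xax [ 0. -0. -1.] F [ 0.67 -0.38  0.02] op 0.0013403357749984816 q [ 0.06  0.42  1.63 -0.    1.09  1.2 ]
red [358 211  18  43 549] [366. 232.] mean [0.6341 0.0994] ends [0.6429 0.1028] [0.625 0.096] len/wid 0.019 0.0059
orange [560 391  32  33 651] [576. 406.] mean [ 0.5883 -0.0981] ends [ 0.5839 -0.1137] [ 0.5926 -0.0829] len/wid 0.032 0.0228
yellow [357 254  17  38 455] [365. 273.] mean [0.6184 0.0927] ends [0.6266 0.0959] [0.6102 0.0895] len/wid 0.018 0.0056
```

View pics/w7.png

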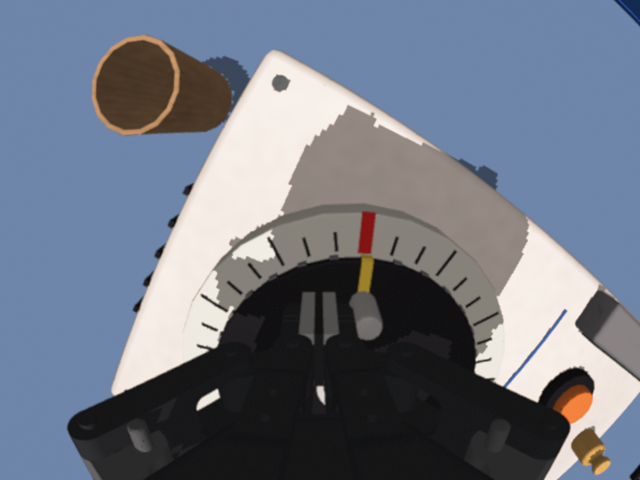

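Index and red line are in line (index end 0.7 mm off tangentially; both near column 366). I back off and rise.

>>> carry_out(deltas=[0,-2,4,0,0,0,0,0,-3,6,0,0,0,0,0,-1,3,0,0,0,0,0,0,0,20,0,0,0,0,-10,0,40,0,0,0,0,-20,-10,40,0,0,0,0,-20,-20,0,0,0,0,0,0,0,0,0,0,0])

```text
clock: 10.5
eef_pos: [0.5399, 0.0882, 0.1981]
eef_rot: [1.982, 0.436, -1.981]
contact_force: [-0.1, 0.1, -0.9]
opening: 0.002
```

```bash
python3 w.py w8
```

```text
t 10.5 pos [0.5399 0.0882 0.1981] ydir -65.1 xax [ 0.001 -0.    -1.   ] F [-0.07  0.08 -0.91] op 0.0020007549136769704 q [ 0.04  0.25  1.62 -0.    1.27  1.17]
red [356  97  11  27 220] [361. 110.] mean [0.6341 0.0994] ends [0.6428 0.1026] [0.6255 0.0963] len/wid 0.018 0.0058
orange [525 263  29  34 742] [539. 279.] mean [ 0.5855 -0.0995] ends [ 0.6009 -0.0984] [ 0.5699 -0.1006] len/wid 0.031 0.0269
yellow [356 125  11  22 191] [361. 136.] mean [0.6179 0.0924] ends [0.6249 0.0948] [0.6108 0.09  ] len/wid 0.015 0.0059
yellow [351 163  12  37 304] [356. 182.] mean [0.5879 0.0817] ends [0.5999 0.0861] [0.5765 0.0775] len/wid 0.025 0.006
green [455 349  33  27 580] [473. 361.] mean [ 0.4931 -0.0865] ends [ 0.4898 -0.105 ] [ 0.4959 -0.07  ] len/wid 0.036 0.0201
green [544 470  66  10 295] [575. 474.] mean [ 0.3752 -0.401 ] ends [ 0.383  -0.4881] [ 0.3687 -0.3287] len/wid 0.16 0.0174
```

View pics/w8.png

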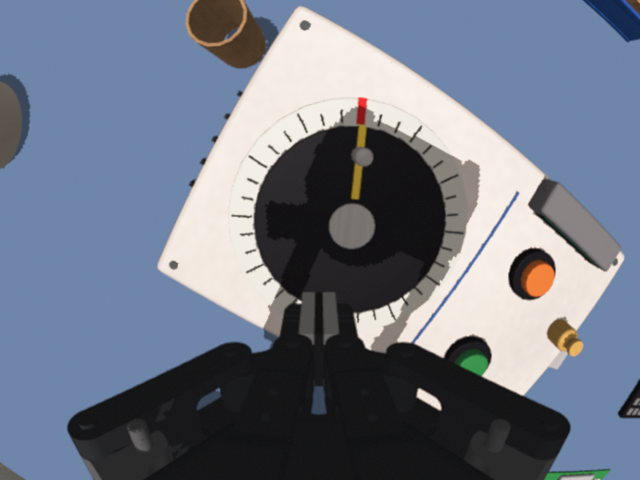

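>>> carry_out(deltas=[0,-20,-40,0,0,0,0,0,-20,-40,0,0,0,0,0,-20,-40,-8,0,0,0,0,-20,-40,-15,0,0,0,0,-20,-38,-15,0,0,0,0,0,0,0,0,0,0,0,0,0,0,0,0,0,0,0,0,0,0,0,0])

```text
clock: 11.55
eef_pos: [0.4421, -0.1085, 0.1596]
eef_rot: [1.981, 0.439, -1.979]
contact_force: [0.9, -0.1, 0.4]
opening: 0.004
```

```bash
python3 w.py w9; python3 - <<'E'
from plant import *
from h import *
c=capture("top");cv2.imwrite("pics/top9.png",cv2.resize(c["image"][190:310,245:415,::-1],None,fx=4,fy=4,interpolation=cv2.INTER_CUBIC))
E
```

```text
t 11.55 pos [ 0.4421 -0.1085  0.1596] ydir -65.0 xax [ 0.001  0.    -1.   ] F [ 0.85 -0.09  0.37] op 0.004175899555920301 q [-0.39  0.15  1.86  0.    1.13  0.74]
orange [ 385   18   51   49 1909] [410.  42.] mean [ 0.5843 -0.1024] ends [ 0.5976 -0.1108] [ 0.5712 -0.094 ] len/wid 0.031 0.0267
green [ 298  152   53   53 2161] [324. 178.] mean [ 0.4864 -0.0919] ends [ 0.5001 -0.0842] [ 0.4727 -0.0995] len/wid 0.031 0.0271
green [565 438  42  42 315] [589. 445.] mean [ 0.3595 -0.4882] ends [ 0.3483 -0.5332] [ 0.373  -0.4343] len/wid 0.102 0.0369
```

View pics/w9.png

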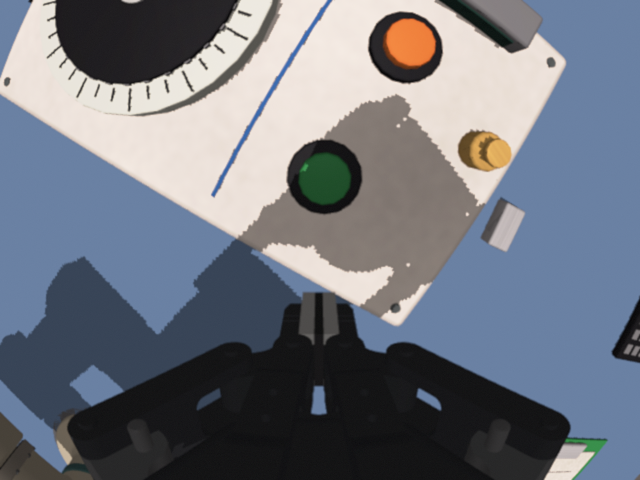

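View pics/top9.png

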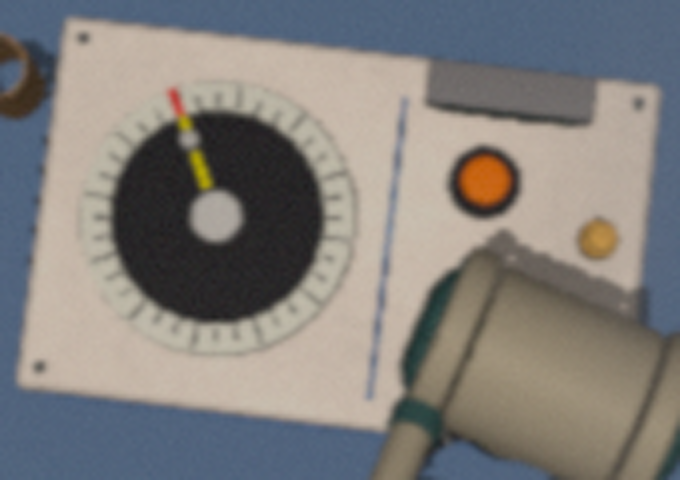

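>>> carry_out(deltas=[0,15,6,0,0,0,0,0,15,6,0,0,0,0,0,14,5,-15,0,0,0,0,0,0,-25,0,0,0,0,0,0,-25,0,0,0,0,0,0,0,0,0,0,0,0,0,0,0,0,0,0,0,0,0,0,0,0])

```text
clock: 12.65
eef_pos: [0.4859, -0.0924, 0.0952]
eef_rot: [1.982, 0.436, -1.979]
contact_force: [0.1, 0.4, 0.4]
opening: -0.0
```

```bash
python3 w.py w10
```

```text
t 12.65 pos [ 0.4859 -0.0924  0.0952] ydir -65.1 xax [ 0.002 -0.001 -1.   ] F [0.06 0.42 0.39] op -0.00038544445946313267 q [-0.33  0.28  1.88 -0.    0.98  0.81]
orange [ 405   75   66   69 3567] [437. 109.] mean [ 0.5852 -0.1021] ends [ 0.5804 -0.1168] [ 0.59   -0.0874] len/wid 0.031 0.0256
green [ 284  258   68   48 2131] [317. 281.] mean [ 0.4936 -0.0884] ends [ 0.5003 -0.1023] [ 0.4867 -0.0744] len/wid 0.031 0.0192
```

View pics/w10.png

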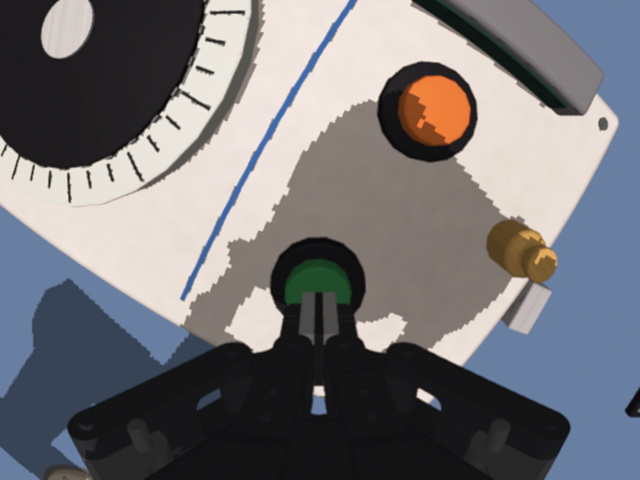

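>>> carry_out(deltas=[0,0,0,-6,0,0,0,0,0,0,-6,0,0,0,0,0,0,-4,0,0,0,0,0,0,-2,0,0,0,0,0,0,-1.5,0,0,0,0,0,0,0,0,0,0,0,0,0,0,0,0,0,0,0,0,0,0,0,0])

```text
clock: 13.7
eef_pos: [0.485, -0.0923, 0.076]
eef_rot: [1.981, 0.437, -1.98]
contact_force: [-2.1, -0.1, 10.0]
opening: -0.001
```

>>> carry_out(deltas=[0,0,0,-0.5,0,0,0,0,0,0,0,0,0,0,0,0,0,0,0,0,0,0,0,0,0,0,0,0,0,0,0,0,0,0,0,0,0,0,0,0,0,0,0,0,0,0,0,0,0,0,0,0,0,0,0,0])

```text
clock: 14.7
eef_pos: [0.485, -0.0923, 0.0759]
eef_rot: [1.981, 0.437, -1.98]
contact_force: [-3.5, 0.3, 13.5]
opening: -0.003
```

>>> carry_out(deltas=[0,0,0,8,0,0,0,0,0,0,15,0,0,0,0,0,0,30,0,0,0,0,-15,-10,30,0,0,0,0,-15,-20,20,0,0,0,0,-15,-30,0,0,0,0,0,-30,0,0,0,0,0,0,0,0,0,0,0])

```text
invalid input at $.deltas: expected a multiple of 7 numbers
```

```bash
python3 w.py w11; python3 - <<'E'
from plant import *
from h import *
d=pickle.load(open("c0.pkl","rb"))["top"]["image"]
c=capture("top");i=c["image"];cv2.imwrite("pics/top11.png",i[:,:,::-1])
for n in("scene",):
    s=capture(n);cv2.imwrite("pics/scene11.png",s["image"][:,:,::-1])
m=masks(c,(245,190,415,310))
for k,z in(("red",.082),("yellow",.088)):
    nn,l,st,ce=cv2.connectedComponentsWithStats(m[k].astype(np.uint8))
    for j in range(1,nn):
        if st[j,4]>3: print(k,st[j],ray(c,*ce[j],z))
E
```

```text
t 14.7 pos [ 0.485  -0.0923  0.0759] ydir -65.1 xax [ 0.001 -0.001 -1.   ] F [-3.47  0.32 13.55] op -0.002976144779771075 q [-0.33  0.3   1.91 -0.    0.94  0.81]
orange [ 418   67   73   78 4473] [453. 105.] mean [ 0.585 -0.102] ends [ 0.5797 -0.1167] [ 0.5903 -0.0875] len/wid 0.031 0.0256
green [ 283  272   73   39 1423] [318. 288.] mean [ 0.4973 -0.0867] ends [ 0.5036 -0.1003] [ 0.4912 -0.0735] len/wid 0.03 0.0134
red [287 213   4   5  10] [0.63553102 0.09861528 0.082     ]
yellow [289 219   4   3  11] [0.62129479 0.09229712 0.088     ]
yellow [292 227   6  11  41] [0.59030617 0.08123737 0.088     ]
```

View pics/w11.png

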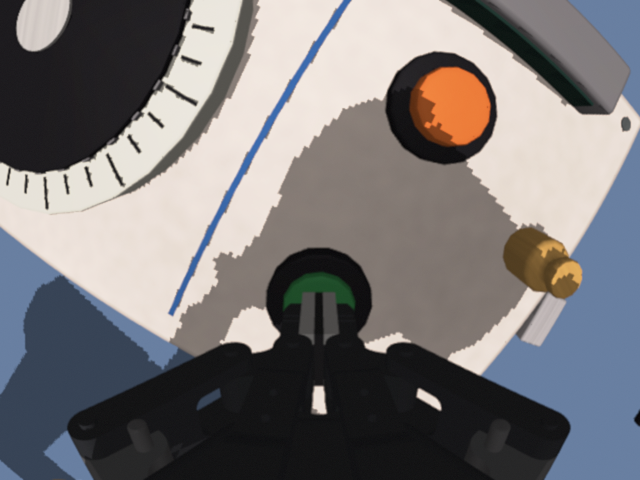

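View pics/top11.png

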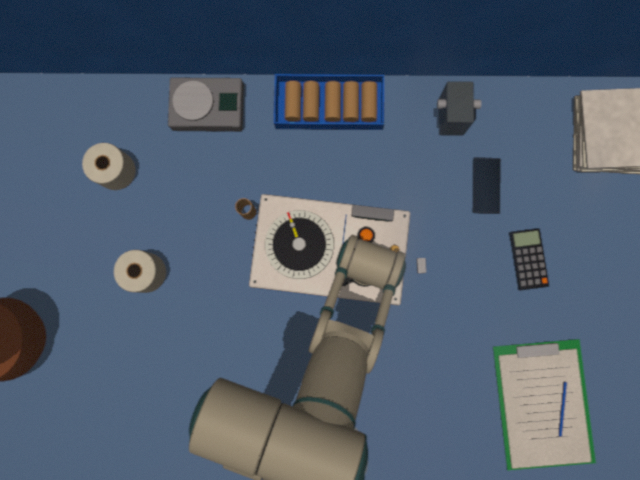

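The button is at its stop (z no longer falls while the force rises). The retreat call was refused because of a miscount, so I send it again.

>>> carry_out(deltas=[0,0,0,8,0,0,0,0,0,0,15,0,0,0,0,0,0,30,0,0,0,0,-15,-10,30,0,0,0,0,-15,-20,20,0,0,0,0,-15,-20,0,0,0,0,0,-10,-20,0,0,0,0,0,0,0,0,0,0,0])

```text
clock: 15.85
eef_pos: [0.4293, -0.163, 0.1771]
eef_rot: [1.982, 0.436, -1.983]
contact_force: [0.3, 0.2, -0.5]
opening: 0.0
```

```bash
python3 w.py w12; python3 - <<'E'
from plant import *
from h import *
c=capture("top");i=c["image"];cv2.imwrite("pics/top12.png",i[:,:,::-1])
E
```

```text
t 15.85 pos [ 0.4293 -0.163   0.1771] ydir -65.2 xax [-0.  0. -1.] F [ 0.28  0.16 -0.47] op 9.068163560819983e-05 q [-0.51  0.14  1.83 -0.    1.17  0.62]
orange [311   0  48  18 664] [335.   7.] mean [ 0.5769 -0.1063] ends [ 0.5837 -0.1198] [ 0.5702 -0.0931] len/wid 0.03 0.0119
orange [626 323   9  10  55] [630. 328.] mean [ 0.481  -0.4829] ends [ 0.4868 -0.4835] [ 0.4751 -0.4822] len/wid 0.012 0.01
yellow [410  79  18  16 122] [417.  86.] mean [ 0.5508 -0.1744] ends [ 0.5529 -0.1813] [ 0.5496 -0.1703] len/wid 0.011 0.008
green [ 232  100   48   48 1824] [255. 123.] mean [ 0.4861 -0.0929] ends [ 0.4904 -0.1078] [ 0.4818 -0.0777] len/wid 0.031 0.0267
green [544 420  48  60 336] [574. 435.] mean [ 0.3441 -0.5259] ends [ 0.3717 -0.5135] [ 0.2735 -0.5576] len/wid 0.108 0.0344
```

View pics/w12.png

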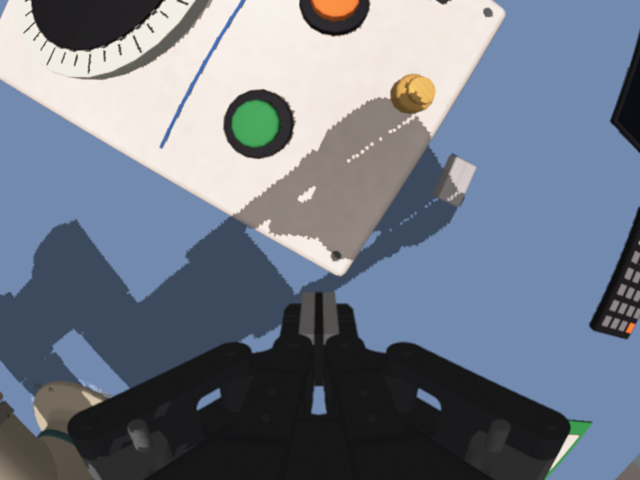

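View pics/top12.png

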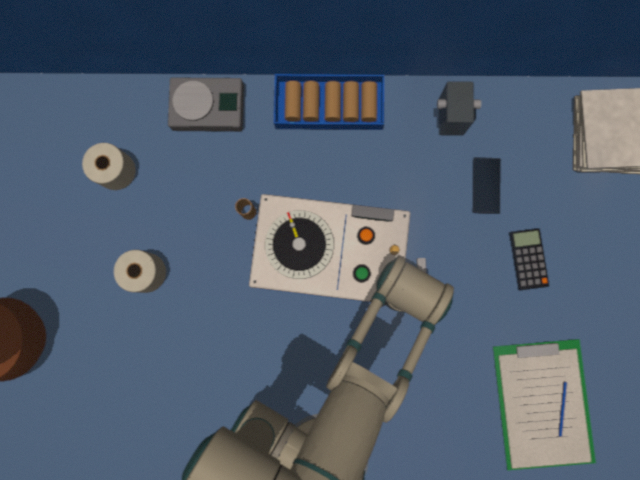

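The dial is in line, the green button at (255,123) is up again, and the bystanders stand in place. The arm touches nothing, so I hand in.

```bash
python3 -c "
from plant import *
print(job_done())"
```

```text
the job is handed in; nothing more can be done
None
```

The dial is set, the green button was pressed and released, and the job was handed in at about 16 s of the 56 s allowed; no verdict was reported.

- **Dial:** I pushed the peg about 130° clockwise with the closed fingers, with force readings of no more than about 2.5 N, and then backed off. After letting go, the index end was about 1.2 to 1.6 mm from the red line in the wrist view. The top view also showed it in line, both then and at the end.
- **Green button:** I pressed it to its stop, at z = 0.076 m with 10 to 13.5 N of measured force, then released it. It looked fully up in the last wrist view, but I did not measure its travel.
- **Everything else:** The fingers never went near the orange button. By eye, the tube, roll, weight, block and calculator were where they began, and the arm ended clear of everything.
- **Check that went wrong:** One retreat call was refused because I miscounted its numbers. The finger stayed on the pressed button while I took pictures, until I sent the call again.

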